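Seat the vial carousel on the sampler drive

ROBOT

A 6-joint arm with a two-finger parallel gripper is mounted at the origin on the work surface. World frame = base frame: x ahead of the robot, y to its left, z up, the work surface at z = 0. Lengths are in m, angles in rad, forces in N, time in s.
With the tool pointing down it reaches from about 0.35 to 0.975 m from the base axis. Payload 4.9 kg.
Tool frame: the origin (TCP) lies where the fingers leave the gripper's body, on its centre line; the fingertips stand 73 mm ahead of it and the grasp point (between the pads) lies 54 mm ahead of it; z points along the fingers, x is the direction in which the jaws open and shut, and the axes are right-handed (so a half turn about z gives the same grasp; the last joint's range is limited). The gripper opens to 85 mm and grips with 20 to 120 N. Pads are 22 mm wide; open, the fingers measure 114 mm over their backs; the gripper's body (76 mm by 85 mm) begins 54 mm behind the grasp point. The pads swing forward as they close: fully open they stand 13 mm farther back than shut.
Start: joints at [1.035, 0.053, 1.613, -0, 1.476, -0.119], TCP at [0.253, 0.571, 0.304] pointing down, gripper open.
Joint ranges: [-3.01, 3.01], [-1.01, 2.22], [0.06, 2.58], [-1.02, 4.17], [0.09, 2.62], [-3.14, 3.14]. Speed limits (rad/s): [2.57, 2.57, 3.14, 3.14, 3.14, 3.14].

INTERFACE

Orientations are given as [roll, pitch, yaw] about the fixed x, y, z axes, in that order (R = Rz(yaw) Ry(pitch) Rx(roll)).
In Python, from cell import robot gives the robot as it stands.
- The arm moves only by the tool apply_moves, never from a script. Its argument "rows" is a list of rows, each an object of numbers: "x", "y", "z": the shift along the tool's x, y, z normalised to -1 to 1, where 1 is 0.15 m; "rx", "ry", "rz": the turn, a rotation vector about the tool's x, y, z normalised to -1 to 1, where 1 is 90 degrees. A call has 1 to 5 rows; each row is the pose to reach, as a shift and turn from the pose commanded when the call began, along the tool's axes at that moment; what a row does not reach only later rows make up. A row lasts 1/10 s, in which the tool goes at most 50 mm and 8.59 degrees, less where a joint would pass 70% of its speed; a pose out of reach is approached as far as the arm can. A call with a number of a shift or a turn outside -1 to 1 is refused whole. A call with a gripper value outside its range is refused whole. "claw" is the closure, from -1 (fully open) to 1 (shut), so that 0 is half open, set as the call begins (left out, the last holds). The fingers move at their own pace and stop on an object; "force" is the grip in N (left out, the last holds). Time passes only in rows, so rows that repeat a pose let the fingers close. It gives the time, the measured TCP pose, the force and the opening at its end, in the units of the state.
- robot.sense(): the state, without advancing time (a new reading comes with each control period).
- robot.capture(name): name is "side" or "top" or "wrist"; returns a dict with "frame" (420x560x3 uint8, red, green, blue), "fx", "fy", "cx", "cy" (pixels), "R" (3x3) and "t" (3): a world point X has camera coordinates R X + t. Camera axes: x right, y down, z forward; pixel columns grow to the right and rows downward; lengths in m; the calibration is good to about 2 mm. The wrist camera is an equidistant fisheye: a pixel r from the principal point sees the ray r / f radians off the axis. A picture is of the moment at which its call begins. There is no depth.
- robot.sign_off(): hands the job in, once; it reports no verdict.
Trained networks look in a picture, given as the dict that the camera call returned (one of the last four; its "shot" number tells which), for a name from the list of things; names that differ only in an ending like _2 or _b are one class to them, and where a whole thing is asked for, a point or a joint stands for the part that bears it (a point fixed in the world has none). Each returns a list of dicts, best first, with "score" (0 to 1); they miss things now and then, are a little off and sometimes report something else, mostly with a low value. They report only what shows in the picture. A call takes as long as a camera call. They do not tell look-alikes from the thing itself.
- robot.cut_out(name, picture): "region" (420x560 bool, what is visible of it) and "rect" ([centre column, centre row, width, height] in pixels, round what is visible of it).
The state is a dict: "time": time; "joints": joint angles; "joint_velocities": joint speeds; "effort": joint torques, N m; "position": TCP position; "ee_rot": TCP orientation; "contact_force": force on the tool from outside, world axes, zero at the start; "ft_torque": the same for the moment, N m; "finger_gap": opening from 0.0 (shut) to 1.0 (fully open).
Only numpy, scipy, OpenCV 4.12 (cv2) and the standard library are available. Lean on these libraries where they do the work, as an engineer would, in place of code of your own. Each camera call takes 0.05 s, during which the arm holds its last target.

TASK

The empty vial carousel stands raised on its spindle and is not keyed yet. Push it round, in either direction, until the notch in its rim stands over the locating pin beside the small steel block, then press down on its hub until it is seated fully home on the pin, and let go. Never lift the carousel or force it down while the notch is off the pin, and leave the vial, rack, bottle and carton standing where they are.

Things in the scene. Friction and masses are not known exactly. Their poses are not given: they have to be found in the camera images.
- drive: the fixed white drive unit, 240 x 240 mm and 55 mm high. Origin: centre of its underside on the bench; its z axis is the vertical axis of the spindle and carousel; its x axis points to the pin. A steel block (18 mm radially, 24 mm wide, 12 mm above the deck, centred 96 mm from the axis) stands just outside the carousel's rim, on the same side as the pin.
- pin_tip (a point): top of the fixed, vertical, round-topped steel locating pin, 8 mm in diameter, 70 mm from the carousel's axis, 11 mm above the deck (66 mm above the bench). It is hidden under the rim until the notch comes over it; the steel block beyond the rim shows where it is.
- carousel: white plastic disc, 160 mm across, 12 mm thick. Turns both ways without a stop on the spindle (light friction, about 1.5 N at a rib; stays where left) and slides down 10 mm to its seat. Origin: on the axis at its underside; x axis points to the notch, z up. Underside 68 mm above the bench raised (2 mm over the pin), 58 mm seated. 11 flat dark round vial places lie around its rim.
- rib_mid (a point): middle of the rib opposite the notch: 37 mm from the axis, half-way up. Three equal black upright radial ribs stand on the disc at 60, 180 and 300 degrees from the notch, 8 mm thick, rising 22 mm above the disc, from the hub out to 56 mm from the axis: push on their sides to turn the carousel.
- notch (a point): middle of the notch at the disc's underside, 70 mm from the axis. The notch is an open slot in the rim, 15 mm wide, lined with black plastic, cut right through the disc from the rim inwards to 58 mm from the axis.
- hub_top (a point): centre of the flat top of the black hub (36 mm across, 32 mm above the disc), on the axis; press here. 112 mm above the bench raised, 102 mm seated. Stiff on the spindle: it does not sink by itself, takes about 8 N to press down and stays where pressed; with the notch off the pin it meets the pin after 2 mm and then resists, giving only some 1.5 mm more per 10 N.
- vial_mid (a point): middle of a loose capped glass vial, 23 mm in diameter and 75 mm tall, standing on a corner of the drive unit's deck. Leave it standing.
- rack: loose white vial rack 140 x 60 mm, 87 mm high with its vials, on the bench beside the drive unit; origin at the centre of its underside, long side along its x. Leave it.
- bottle: loose amber bottle, 68 mm in diameter and 130 mm high, on the bench beside the drive unit; origin at the centre of its underside. Leave it.
- carton: loose blue carton 70 x 110 x 45 mm high on the bench beyond the drive unit; origin at the centre of its underside. Leave it.
Mind the look-alikes: they are no part of the job. Of the things like the part that bears vial_mid, leave any that is blue or red; of the rest the larger one is meant.

How it is judged:
On the way, in this order (a step that is already met when the one before it is completed fails the run):
1. the carousel, still raised, has been turned until its notch is over the pin (horizontal distance between notch and pin_tip below 0.008 m and z of notch in the frame of drive above 0.0625 m), for 0.1 s.
2. the carousel is pressed down onto its seat with the pin in the notch (horizontal distance between notch and pin_tip below 0.006 m and z of notch in the frame of drive below 0.0595 m), for 0.1 s.
At the end, for the whole second after the job is handed in: The carousel is at rest on its seat (within 1.5 mm of its lowest position) with the pin in the notch (notch middle within 6 mm of the pin's axis), and the vial stands upright (all of step 2 and angular speed of carousel below 0.1 rad/s and angle between vial_mid's own z axis and vertical below 0.2 rad); the robot touches nothing.
It fails at once if the carousel was lifted (more than 4 mm above its raised position) (z of notch in the frame of drive above 0.072 m).
It fails at once if the carousel was forced down on the pin beside the notch (5 mm or more past the pin's top) (z of notch in the frame of drive below 0.061 m and horizontal distance between notch and pin_tip above 0.009 m).
It fails at once if the vial was moved more than 15 mm or tipped (distance of vial_mid from where it was at the start of the episode above 0.015 m or angle between vial_mid's own z axis and vertical above 0.4 rad).
It fails at once if the rack, bottle or carton was moved more than 20 mm or tipped (distance of any of rack, bottle, carton from where it was at the start of the episode above 0.02 m or angle between any of rack, bottle, carton's own z axis and vertical above 0.3 rad).
It also fails if it takes over 51 s, if anything falls off the work surface, if the arm or the gripper's body presses on something with over 40 N, if the wrist force passes 120 N, or if a joint passes its speed limit or range.

## Working session

There is one attempt and no reset: what is moved stays moved. The work goes in short steps, Python scripts to look and compute and a tool call to move; the robot and the scene stay as the last step left them, time stands still between calls to the robot, and variables do not carry over. Pictures are saved under pics/ and viewed, and the job is handed in when it is done.

Besides the shell and the picture viewer there is one more tool, called after "Call:" in YAML: its name, and indented under it one key for each argument. apply_moves: Moves the arm, as the interface text tells. Scaled input: -1 to 1 covers 0.15 m each way for a shift and 90 degrees each way for a turn. Its arguments: {"type":"object","properties":{"rows":{"type":"array"},"claw":{"type":"number"},"force":{"type":"number"}},"required":["rows"]}

```bash
mkdir -p pics; ls
cat > h.py <<'E'
import numpy as np, cv2, pickle
from cell import robot
def shot(n,f):
    p=robot.capture(n); cv2.imwrite('pics/'+f,cv2.cvtColor(p['frame'],cv2.COLOR_RGB2BGR)); pickle.dump(p,open('pics/'+f+'.pkl','wb')); return p
def ray(p,u,v):
    R=np.array(p['R']);t=np.array(p['t']); 
    d=R.T@np.array([(u-p['cx'])/p['fx'],(v-p['cy'])/p['fy'],1]); return -R.T@t,d
def onz(p,u,v,z):
    o,d=ray(p,u,v); return o+d*(z-o[2])/d[2]
def proj(p,X):
    c=np.array(p['R'])@np.array(X)+np.array(p['t']); return p['cx']+p['fx']*c[0]/c[2],p['cy']+p['fy']*c[1]/c[2]
E
python3 - <<'E'
from h import *
for n in ['top','side','wrist']:
    p=shot(n,n+'0.png')
    for k in ['drive','carousel','hub_top','vial_mid','notch','rack','bottle','carton']:
        try:
            print(n,k,[(round(d['score'],2),[round(float(x)) for x in d['rect']]) for d in robot.cut_out(k,p)])
        except Exception as e: print(n,k,e)
print(robot.sense())
E
```

```text
pics
top drive [(0.59, [314, 239, 125, 130])]
top carousel [(0.69, [316, 238, 68, 70])]
top hub_top [(0.9, [315, 236, 68, 74])]
top vial_mid [(0.51, [226, 326, 9, 7]), (0.42, [200, 267, 13, 8]), (0.4, [288, 291, 6, 16]), (0.4, [199, 290, 11, 12]), (0.28, [315, 236, 74, 69])]
top notch [(0.96, [314, 239, 70, 64])]
top rack [(0.7, [314, 237, 126, 130]), (0.61, [238, 261, 32, 60])]
top bottle [(0.91, [399, 212, 36, 33]), (0.58, [284, 166, 52, 45])]
top carton [(0.64, [284, 167, 51, 42])]
side drive [(0.86, [319, 211, 137, 115])]
side carousel [(0.98, [316, 195, 86, 62])]
side hub_top [(0.78, [316, 194, 80, 64])]
side vial_mid [(0.93, [366, 329, 17, 32]), (0.77, [339, 323, 6, 19]), (0.72, [374, 213, 15, 31]), (0.62, [416, 301, 19, 29])]
side notch [(0.91, [316, 193, 86, 61])]
side rack [(0.84, [334, 280, 80, 54])]
side bottle [(0.74, [319, 211, 141, 115]), (0.62, [298, 130, 27, 63])]
side carton [(0.56, [222, 228, 40, 58])]
wrist drive [(0.98, [78, 382, 135, 72])]
wrist carousel []
wrist hub_top []
wrist vial_mid [(0.98, [34, 386, 32, 33]), (0.71, [71, 321, 26, 33])]
wrist notch [(0.63, [76, 382, 131, 76]), (0.17, [33, 386, 31, 35])]
wrist rack [(0.88, [131, 398, 43, 44])]
wrist bottle []
wrist carton [(0.45, [78, 382, 133, 75])]
{'time': 1.35, 'joints': array([ 1.03499010e+00,  5.27279377e-02,  1.61288483e+00, -1.84880814e-05,
        1.47603049e+00, -1.19042014e-01]), 'joint_velocities': array([-1.73254047e-03,  5.73224772e-04, -2.87615289e-04,  9.86240049e-05,
       -9.20922693e-05,  6.06762501e-04]), 'effort': array([-2.80136912e-03, -3.93669355e+01, -3.70455837e+01, -3.34072483e-04,
        4.84992906e-04, -8.68895654e-06]), 'position': array([0.25302038, 0.57147488, 0.30389531]), 'ee_rot': array([3.14158039e+00, 5.24258387e-05, 1.15403386e+00]), 'contact_force': array([ 0.33393534,  0.00494259, -0.28370764]), 'ft_torque': array([-0.00931159,  0.03196622,  0.01097162]), 'finger_gap': 0.9945918179494758}
```

Run:
```python
import cv2
a=cv2.imread('pics/top0.png')[130:350,180:440]; cv2.imwrite('pics/t0c.png',cv2.resize(a,None,fx=3,fy=2.7,interpolation=cv2.INTER_CUBIC) if 0 else cv2.resize(a,(702,594),interpolation=cv2.INTER_CUBIC))
a=cv2.imread('pics/side0.png')[90:360,190:450]; cv2.imwrite('pics/s0c.png',cv2.resize(a,(572,594),interpolation=cv2.INTER_CUBIC))
```

```text
(no output)
```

View pics/t0c.png

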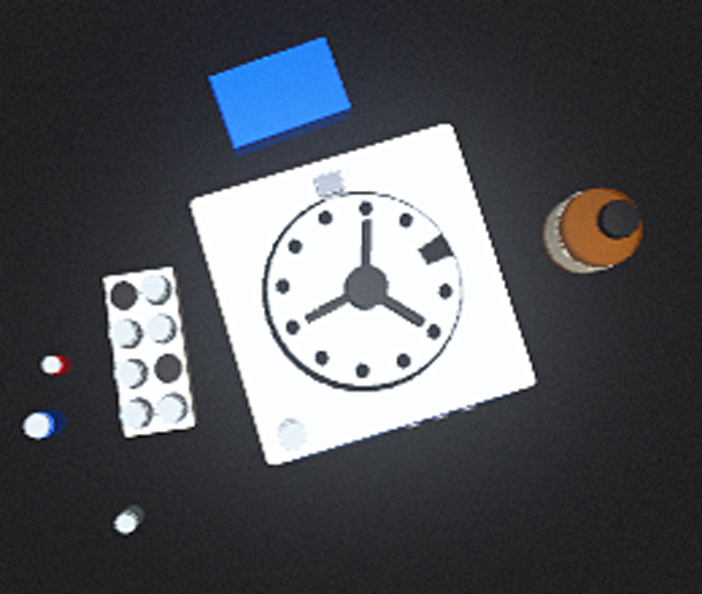

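View pics/s0c.png

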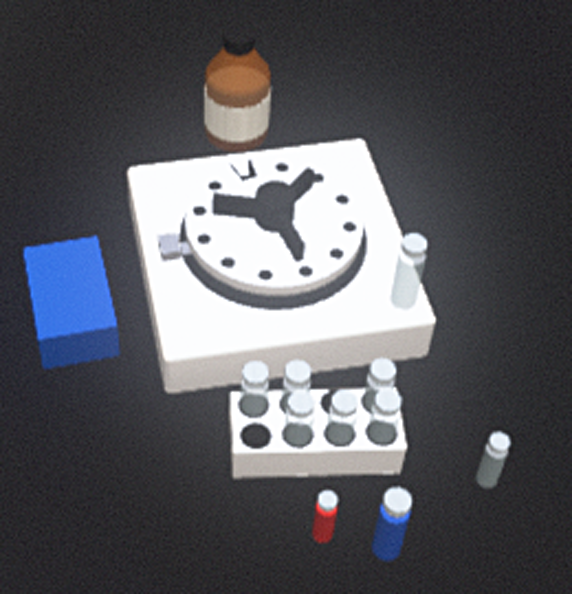

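View pics/wrist0.png

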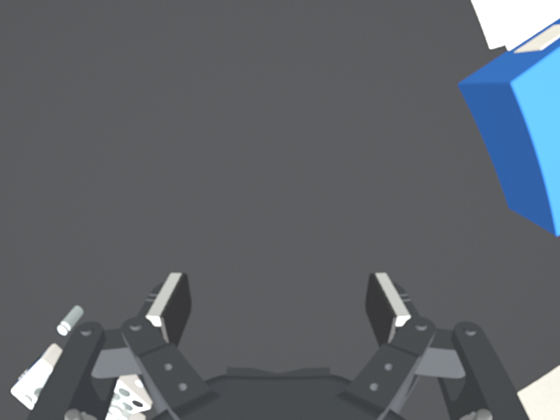

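```bash
cat > m1.py <<'E'
from h import *
p=pickle.load(open('pics/top0.png.pkl','rb'))
f=lambda u,v,z: onz(p,180+u/2.7-0.3,130+v/2.7-0.3,z)
C=np.array([f(*c,.055) for c in [(191,200),(453,124),(537,384),(269,466)]])
print('corners',C.round(4),'c',C.mean(0), [np.linalg.norm(C[i]-C[i-1]).round(3) for i in range(4)])
c=(C.mean(0))[:2]
c=C.mean(0)[:2]
# hub top segment: dark hub top at z .112
hub=f(366,286,.112); print('hub',hub)
def a(X): d=X[:2]-c; return np.degrees(np.arctan2(d[1],d[0])).round(1),np.linalg.norm(d).round(4)
print('block',a(f(329,183,.067)),'notch',a(f(437,249,.078)))
for r in [(367,225),(310,319),(421,323)]: print('rib',a(f(*r,.102)))
print('vial cap',f(291,427,.13),'edge dirs',[np.degrees(np.arctan2(*(C[i]-C[i-1])[1::-1])).round(1) for i in range(4)])
print('cam',-np.array(p['R']).T@p['t'])
s=pickle.load(open('pics/side0.png.pkl','rb'))
g=lambda u,v,z: onz(s,190+u/2.2-0.3,90+v/2.2-0.3,z)
S=np.array([g(*q,.055) for q in [(127,168),(364,139),(435,318),(165,388)]]);print('side',S.round(4),S.mean(0))
print('hub side',g(275,190,.112),'block',g(170,241,.067), 'notch',a(g(243,170,.08)))
print('rack',f(150,350,.087),'vialcap side',g(413,244,.13),'vialbase',g(405,303,.055))
E
python3 m1.py
```

```text
corners [[ 0.59    0.1226  0.055 ]
 [ 0.652  -0.1072  0.055 ]
 [ 0.4256 -0.169   0.055 ]
 [ 0.362   0.0599  0.055 ]] c [ 0.50741737 -0.02340347  0.055     ] [np.float64(0.236), np.float64(0.238), np.float64(0.235), np.float64(0.238)]
hub [ 0.50794562 -0.02171768  0.112     ]
block (np.float64(16.0), np.float64(0.0966)) notch (np.float64(-62.1), np.float64(0.0701))
rib (np.float64(-1.8), np.float64(0.0515))
rib (np.float64(117.6), np.float64(0.0533))
rib (np.float64(-124.8), np.float64(0.0523))
vial cap [0.39776381 0.04188033 0.13      ] edge dirs [np.float64(15.4), np.float64(-74.9), np.float64(-164.7), np.float64(105.5)]
cam [0.44251533 0.05710838 1.02174199]
side [[ 0.6539 -0.0996  0.055 ]
 [ 0.4252 -0.1641  0.055 ]
 [ 0.3629  0.0602  0.055 ]
 [ 0.5859  0.1562  0.055 ]] [ 0.50700509 -0.01182443  0.055     ]
hub side [ 0.50862085 -0.02515517  0.112     ] block [0.59953879 0.00345638 0.067     ] notch (np.float64(-60.5), np.float64(0.0668))
rack [0.46071593 0.15597186 0.087     ] vialcap side [0.39165499 0.04532844 0.13      ] vialbase [0.38840455 0.04573959 0.055     ]
```

Call:
apply_moves:
  rows:
    - {"x":-0.9,"y":0.96}
    - {"x":-0.9,"y":0.96}
    - {"x":-0.9,"y":0.96}
    - {"x":-0.9,"y":0.96}
    - {"x":-0.9,"y":0.96}
  claw: 0.3
  force: 20

```text
schema error: expected keys x, y, z, rx, ry, rz
```

Call:
apply_moves:
  rows:
    - {"x":-0.9,"y":0.96}
    - {"x":-0.9,"y":0.96}
    - {"x":-0.9,"y":0.96}
    - {"x":-0.9,"y":0.96}
    - {"x":-0.9,"y":0.96}

```text
schema error: expected keys x, y, z, rx, ry, rz
```

```bash
cat >> h.py <<'E'
from scipy.spatial.transform import Rotation as Ro
CX=np.array([0.5078,-0.0228])
def go(pos,yaw):
    s=robot.sense(); R=Ro.from_euler('xyz',s['ee_rot']); p=np.array(s['position'])
    print('pos',p.round(4),'yaw',np.degrees(s['ee_rot']).round(2),'t',s['time'],'F',np.round(s['contact_force'],1),'gap',s['finger_gap'])
    d=R.inv().apply(np.array(pos)-p)/0.15
    T=Ro.from_euler('xyz',[np.pi,0,np.radians(yaw)]); r=(R.inv()*T).as_rotvec()/(np.pi/2)
    print('shift',d.round(3),'rot',r.round(3))
E
python3 -c "
from h import *
a=np.radians(118);c=CX+.042*np.array([np.cos(a),np.sin(a)]);print(c)
go([*c,.25],28)"
```

```text
[0.48808219 0.0142838 ]
pos [0.253  0.5715 0.3039] yaw [180.     0.    66.12] t 1.35 F [ 0.3  0.  -0.3] gap 0.9945918179494758
shift [-2.762  2.937  0.359] rot [0.    0.    0.424]
```

Call:
apply_moves:
  rows:
    - {"x":-0.92,"y":0.98,"z":0,"rx":0,"ry":0,"rz":0}
    - {"x":-0.92,"y":0.98,"z":0,"rx":0,"ry":0,"rz":0}
    - {"x":-0.92,"y":0.98,"z":0,"rx":0,"ry":0,"rz":0}
    - {"x":-0.92,"y":0.98,"z":0,"rx":0,"ry":0,"rz":0}
    - {"x":-0.92,"y":0.98,"z":0,"rx":0,"ry":0,"rz":0}
  claw: 0.3
  force: 20

```text
time: 1.85
position: [0.3333, 0.382, 0.3039]
ee_rot: [3.14, 0.001, 1.148]
contact_force: [-0.9, 0.2, 0.2]
finger_gap: 0.346
```

Call:
apply_moves:
  rows:
    - {"x":-0.92,"y":0.98,"z":0,"rx":0,"ry":0,"rz":0}
    - {"x":-0.92,"y":0.98,"z":0,"rx":0,"ry":0,"rz":0}
    - {"x":-0.92,"y":0.98,"z":0,"rx":0,"ry":0,"rz":0}
    - {"x":-0.92,"y":0.98,"z":0,"rx":0,"ry":0,"rz":0}
    - {"x":-0.92,"y":0.98,"z":0,"rx":0,"ry":0,"rz":0}

```text
time: 2.35
position: [0.4118, 0.1963, 0.3043]
ee_rot: [3.14, 0.0, 1.147]
contact_force: [-0.5, 0.0, -1.2]
finger_gap: 0.346
```

Call:
apply_moves:
  rows:
    - {"x":-0.92,"y":0.98,"z":0,"rx":0,"ry":0,"rz":0.42}
    - {"x":-0.92,"y":0.98,"z":0,"rx":0,"ry":0,"rz":0.42}
    - {"x":-0.92,"y":0.98,"z":0,"rx":0,"ry":0,"rz":0.42}
    - {"x":-0.92,"y":0.98,"z":0,"rx":0,"ry":0,"rz":0.42}
    - {"x":-0.92,"y":0.98,"z":0,"rx":0,"ry":0,"rz":0.42}

```text
time: 2.85
position: [0.4902, 0.011, 0.3041]
ee_rot: [3.14, 0.0, 0.485]
contact_force: [-0.4, 0.6, -0.5]
finger_gap: 0.351
```

```bash
python3 -c "
from h import *
a=np.radians(118);c=CX+.042*np.array([np.cos(a),np.sin(a)]);print(c)
go([*c,.22],28)
shot('wrist','w1.png')
p=pickle.load(open('pics/w1.png.pkl','rb'));print(p['fx'],p['cx'],p['cy'],p['R'],p['t'])
"
```

```text
[0.48808219 0.0142838 ]
pos [0.4902 0.011  0.3041] yaw [179.93   0.    27.78] t 2.85 F [-0.4  0.6 -0.5] gap 0.3510739174630929
shift [-0.002 -0.027  0.56 ] rot [ 0.001  0.    -0.002]
325.19226210127806 277.9175486342544 211.411016720972 [[ 8.84967122e-01  4.65653381e-01 -3.49189161e-04]
 [ 4.40203554e-01 -8.36355128e-01  3.26697001e-01]
 [ 1.51835517e-01 -2.89269819e-01 -9.45129064e-01]] [-0.43906945 -0.24882104  0.30909003]
```

View pics/w1.png

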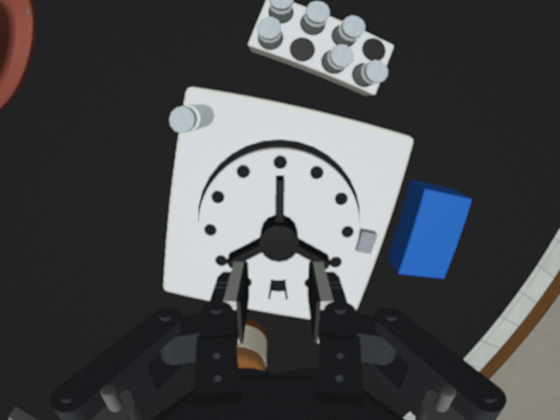

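```bash
cat >> h.py <<'E'
def wz(p,u,v,z):
    R=np.array(p['R']);t=np.array(p['t']); x=(u-p['cx'])/p['fx'];y=(v-p['cy'])/p['fx'];r=np.hypot(x,y)
    d=R.T@np.array([np.sin(r)*x/r,np.sin(r)*y/r,np.cos(r)]);o=-R.T@t
    return o+d*(z-o[2])/d[2]
E
python3 -c "
from h import *
p=pickle.load(open('pics/w1.png.pkl','rb'))
C=np.array([wz(p,*q,.055) for q in [(189,87),(413,139),(357,318),(165,287)]]);print(C.round(4),C.mean(0))
h=wz(p,279,236,.112);print('hub',h)
c=CX
a=lambda X:(np.degrees(np.arctan2(*(X[:2]-c)[::-1])).round(1),np.linalg.norm(X[:2]-c).round(4))
print('block',wz(p,368,239,.067),a(wz(p,368,239,.067)),'notch',a(wz(p,278,287,.08)),'rib',a(wz(p,279.5,180,.102)))
print('vial',wz(p,178,120,.13))
"
```

```text
[[ 0.3652  0.0619  0.055 ]
 [ 0.589   0.1234  0.055 ]
 [ 0.655  -0.0902  0.055 ]
 [ 0.4269 -0.1601  0.055 ]] [ 0.50900977 -0.01622685  0.055     ]
hub [ 0.50456873 -0.01389763  0.112     ]
block [0.59900151 0.00906985 0.067     ] (np.float64(19.3), np.float64(0.0966)) notch (np.float64(-61.9), np.float64(0.0636)) rib (np.float64(116.1), np.float64(0.0572))
vial [0.38853669 0.04107082 0.13      ]
```

Call:
apply_moves:
  rows:
    - {"x":0,"y":-0.02,"z":0.3,"rx":0,"ry":0,"rz":0}
    - {"x":0,"y":-0.02,"z":0.6,"rx":0,"ry":0,"rz":0}
    - {"x":0,"y":-0.02,"z":0.8,"rx":0,"ry":0,"rz":0}
    - {"x":0,"y":-0.02,"z":0.94,"rx":0,"ry":0,"rz":0}
    - {"x":0,"y":-0.02,"z":0.94,"rx":0,"ry":0,"rz":0}

```text
time: 3.4
position: [0.4848, 0.0188, 0.1591]
ee_rot: [-3.137, 0.006, 0.497]
contact_force: [-1.0, -1.0, -0.3]
finger_gap: 0.352
```

```bash
python3 -c "
from h import *
a=np.radians(118);c=CX+.042*np.array([np.cos(a),np.sin(a)]);print(c)
go([*c,.162],28)
shot('wrist','w2.png');shot('side','s2.png')
import cv2
cv2.imwrite('pics/s2c.png',cv2.resize(cv2.imread('pics/s2.png')[90:300,200:440],None,fx=2.5,fy=2.5))
"
```

```text
[0.48808219 0.0142838 ]
pos [0.4848 0.0188 0.1591] yaw [-179.72    0.35   28.48] t 3.4 F [-1.  -1.  -0.3] gap 0.3522963352550899
shift [ 0.005  0.037 -0.02 ] rot [-0.003  0.004  0.005]
```

View pics/w2.png

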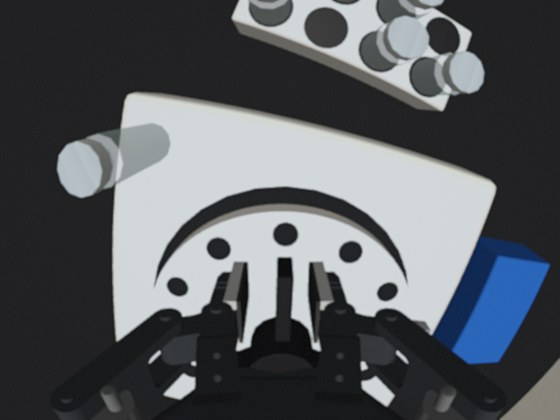

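View pics/s2c.png

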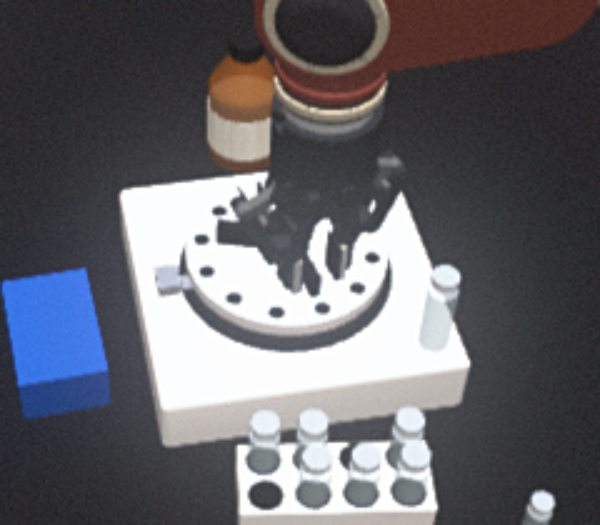

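Call:
apply_moves:
  rows:
    - {"x":0,"y":0.01,"z":0,"rx":0,"ry":0,"rz":0}
    - {"x":0,"y":0.02,"z":0,"rx":0,"ry":0,"rz":0}
    - {"x":0,"y":0.02,"z":0,"rx":0,"ry":0,"rz":0}
    - {"x":0,"y":0.02,"z":0,"rx":0,"ry":0,"rz":0}
    - {"x":0,"y":0.02,"z":0,"rx":0,"ry":0,"rz":0}
  claw: 1
  force: 20

```text
time: 4.0
position: [0.4891, 0.0148, 0.165]
ee_rot: [-3.141, -0.001, 0.494]
contact_force: [-5.1, 2.5, 5.4]
finger_gap: 0.085
```

```bash
cat >> h.py <<'E'
def arc(th,n=5):
    s=robot.sense(); R=Ro.from_euler('xyz',s['ee_rot']); p=np.array(s['position'])
    c=R.inv().apply(np.array([*CX,p[2]])-p); v=p[:2]-CX
    print('r',np.linalg.norm(v),'ang',np.degrees(np.arctan2(v[1],v[0])),'yaw',np.degrees(s['ee_rot']))
    for k in range(1,n+1):
        T=Ro.from_euler('z',-th*k/n,degrees=True); d=(c-T.apply(c))/.15
        print(d.round(3)[:2],'rz',round(-th*k/n/90,3))
E
python3 -c "
from h import *
arc(30)"
```

```text
r 0.04202676457191767 ang 116.42202463787179 yaw [-1.79944062e+02 -7.76314467e-02  2.82945295e+01]
[-0.029  0.001] rz -0.067
[-0.058  0.004] rz -0.133
[-0.087  0.011] rz -0.2
[-0.115  0.02 ] rz -0.267
[-0.141  0.033] rz -0.333
```

Call:
apply_moves:
  rows:
    - {"x":-0.03,"y":0,"z":0,"rx":0,"ry":0,"rz":-0.067}
    - {"x":-0.06,"y":0.004,"z":0,"rx":0,"ry":0,"rz":-0.133}
    - {"x":-0.09,"y":0.011,"z":0,"rx":0,"ry":0,"rz":-0.2}
    - {"x":-0.117,"y":0.02,"z":0,"rx":0,"ry":0,"rz":-0.267}
    - {"x":-0.143,"y":0.035,"z":0,"rx":0,"ry":0,"rz":-0.333}

```text
time: 4.5
position: [0.4728, -0.0001, 0.165]
ee_rot: [3.141, -0.002, 1.022]
contact_force: [-3.7, 3.8, 4.3]
finger_gap: 0.088
```

```bash
python3 -c "
from h import *
print(robot.sense()['position'],robot.sense()['contact_force'])
arc(30)
p=shot('side','s3.png')
cv2.imwrite('pics/s3c.png',cv2.resize(cv2.imread('pics/s3.png')[90:300,200:440],None,fx=2.5,fy=2.5))
arc(30)
"
```

```text
[ 4.72847128e-01 -1.31604726e-04  1.65025415e-01] [-3.65045981  3.78942299  4.26371948]
r 0.041660045520456136 ang 147.03490891039527 yaw [ 1.79946065e+02 -1.22773008e-01  5.85305615e+01]
[-0.029  0.001] rz -0.067
[-0.058  0.005] rz -0.133
[-0.086  0.011] rz -0.2
[-0.114  0.021] rz -0.267
[-0.14   0.034] rz -0.333
r 0.04162966841201011 ang 147.532034168804 yaw [ 1.79948842e+02 -1.06666465e-01  5.86739103e+01]
[-0.029  0.001] rz -0.067
[-0.058  0.005] rz -0.133
[-0.086  0.012] rz -0.2
[-0.113  0.022] rz -0.267
[-0.139  0.034] rz -0.333
```

View pics/s3c.png

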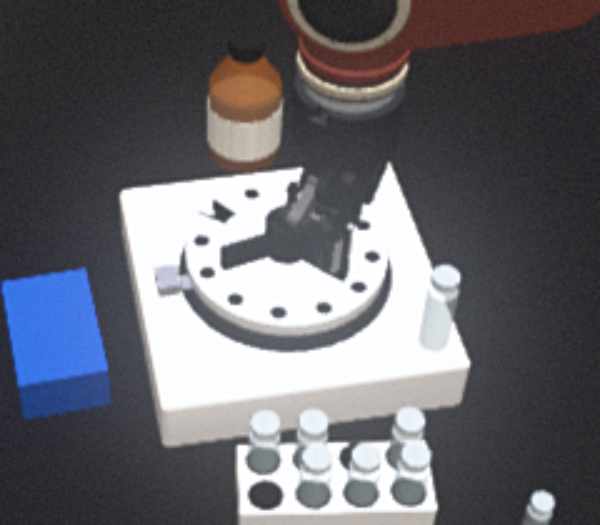

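Call:
apply_moves:
  rows:
    - {"x":-0.03,"y":0,"z":0,"rx":0,"ry":0,"rz":-0.067}
    - {"x":-0.06,"y":0.004,"z":0,"rx":0,"ry":0,"rz":-0.133}
    - {"x":-0.088,"y":0.011,"z":0,"rx":0,"ry":0,"rz":-0.2}
    - {"x":-0.116,"y":0.02,"z":0,"rx":0,"ry":0,"rz":-0.267}
    - {"x":-0.142,"y":0.034,"z":0,"rx":0,"ry":0,"rz":-0.333}

```text
time: 5.05
position: [0.4665, -0.0209, 0.165]
ee_rot: [3.138, -0.001, 1.544]
contact_force: [-1.1, 3.9, 3.6]
finger_gap: 0.082
```

```bash
python3 -c "
from h import *
print(robot.sense()['position'],robot.sense()['contact_force'])
p=shot('side','s4.png')
shot('top','t4.png')
shot('wrist','w4.png')
cv2.imwrite('pics/s4c.png',cv2.resize(cv2.imread('pics/s4.png')[90:300,200:440],None,fx=2.5,fy=2.5))
cv2.imwrite('pics/t4c.png',cv2.resize(cv2.imread('pics/t4.png')[150:320,230:400],None,fx=3,fy=3))
arc(16,3)
"
```

```text
[ 0.46645694 -0.02091597  0.16495178] [-1.07864814  3.87840695  3.63699371]
r 0.0413919452782056 ang 177.4678871817943 yaw [ 1.79832640e+02 -6.07925408e-02  8.80949171e+01]
[-0.026  0.001] rz -0.059
[-0.051  0.004] rz -0.119
[-0.076  0.01 ] rz -0.178
```

View pics/s4c.png

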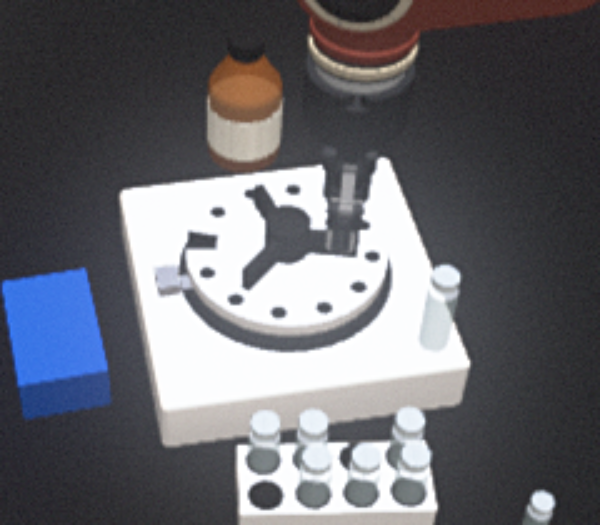

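View pics/t4c.png

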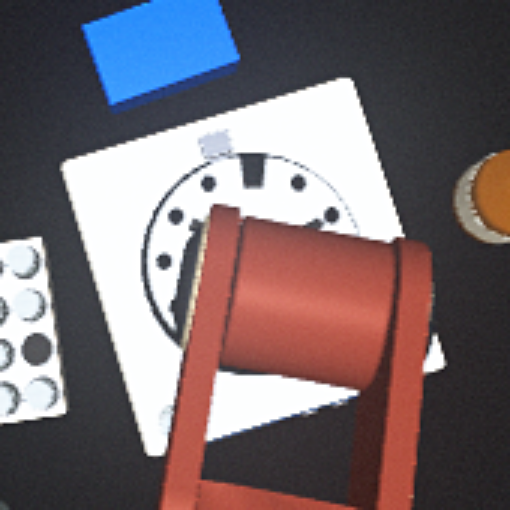

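View pics/w4.png

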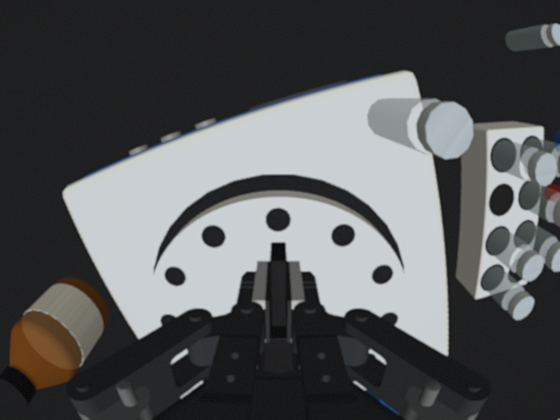

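```bash
python3 -c "
from h import *
p=pickle.load(open('pics/t4.png.pkl','rb'))
f=lambda u,v,z: onz(p,230+u/3-.3,150+v/3-.3,z)
a=lambda X:(np.degrees(np.arctan2(*(X[:2]-CX)[::-1])).round(1),np.linalg.norm(X[:2]-CX).round(4))
print('notch',a(f(254,170,.080)),'block',a(f(215,144,.067)))
"
```

```text
notch (np.float64(-1.5), np.float64(0.0692)) block (np.float64(16.1), np.float64(0.0957))
```

Call:
apply_moves:
  rows:
    - {"x":-0.027,"y":0.001,"z":0,"rx":0,"ry":0,"rz":-0.063}
    - {"x":-0.054,"y":0.005,"z":0,"rx":0,"ry":0,"rz":-0.126}
    - {"x":-0.081,"y":0.011,"z":0,"rx":0,"ry":0,"rz":-0.189}
    - {"x":-0.081,"y":0.011,"z":0,"rx":0,"ry":0,"rz":-0.189}
    - {"x":-0.081,"y":0.011,"z":0,"rx":0,"ry":0,"rz":-0.189}

```text
time: 5.7
position: [0.4679, -0.0331, 0.1648]
ee_rot: [3.138, 0.0, 1.834]
contact_force: [-1.1, 3.8, 5.8]
finger_gap: 0.084
```

```bash
python3 -c "
from h import *
arc(16,1)
print(robot.sense()['position'],robot.sense()['contact_force'])
p=shot('side','s5.png')
shot('top','t5.png')
cv2.imwrite('pics/s5c.png',cv2.resize(cv2.imread('pics/s5.png')[140:240,240:380],None,fx=5,fy=5,interpolation=cv2.INTER_CUBIC))
cv2.imwrite('pics/t5c.png',cv2.resize(cv2.imread('pics/t5.png')[180:260,260:360],None,fx=7,fy=7,interpolation=cv2.INTER_CUBIC))
"
```

```text
r 0.041203573275535414 ang -165.48504827390147 yaw [1.79803441e+02 1.48176743e-02 1.05100144e+02]
[-0.076  0.01 ] rz -0.178
[ 0.46791155 -0.03312696  0.16481765] [-1.05661785  3.75552201  5.78033204]
```

View pics/s5c.png

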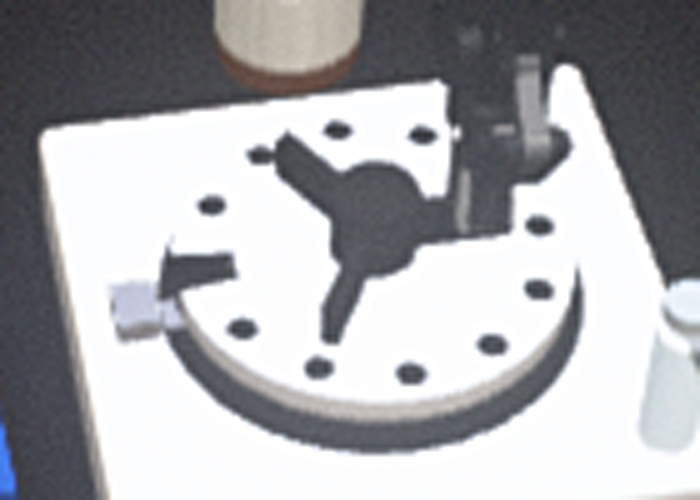

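View pics/t5c.png

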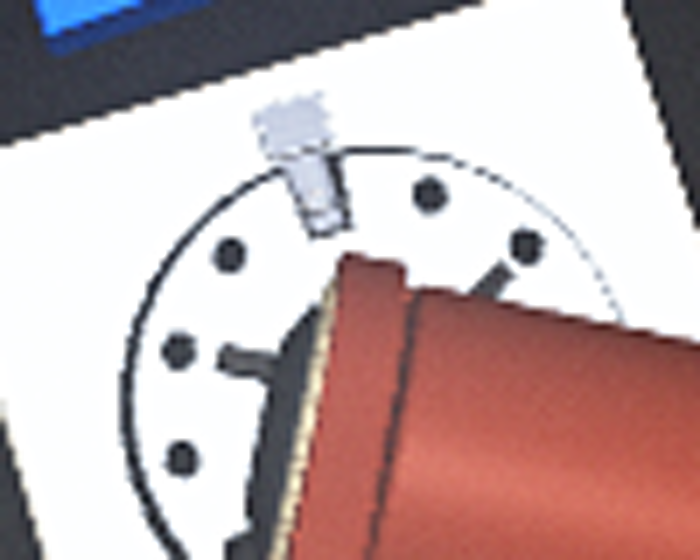

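```bash
cat > ov.py <<'E'
from h import *
p=pickle.load(open('pics/t5.png.pkl','rb'))
im=cv2.resize(cv2.imread('pics/t5.png')[190:230,285:325],None,fx=14,fy=14,interpolation=cv2.INTER_CUBIC)
P=lambda X:tuple(int(round(q)) for q in ((proj(p,X)[0]+.5-285)*14,(proj(p,X)[1]+.5-190)*14))
def W(r,t,ang,z):
    a=np.radians(ang);e=np.array([np.cos(a),np.sin(a)]);n=np.array([-e[1],e[0]]);return [*(CX+r*e+t*n),z]
for ang,col in [(15.5,(0,0,255))]:
  for z,c in [(.08,(0,0,255)),(.068,(0,255,0))]:
    pts=[P(W(r,t,ang,z)) for r,t in [(80,7.5),(58,7.5),(58,-7.5),(80,-7.5)] for r,t in [(r/1e3,t/1e3)]]
    cv2.polylines(im,[np.array(pts)],False,c,1)
cv2.polylines(im,[np.array([P(W(.07+.004*np.cos(b),.004*np.sin(b),15.3,.064)) for b in np.linspace(0,6.3,20)])],True,(255,0,0),1)
cv2.polylines(im,[np.array([P(W(r,t,15.3,.067)) for r,t in [(.087,.012),(.087,-.012),(.105,-.012),(.105,.012)]])],True,(255,0,255),1)
cv2.imwrite('pics/ov.png',im)
E
python3 ov.py
```

```text
(no output)
```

View pics/ov.png

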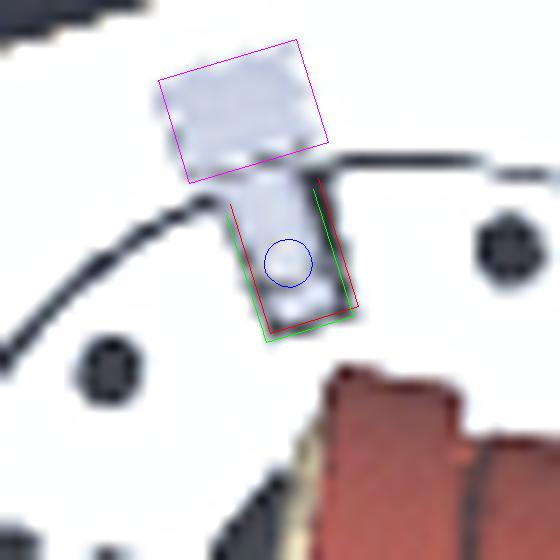

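Call:
apply_moves:
  rows:
    - {"x":0,"y":0,"z":0,"rx":0,"ry":0,"rz":0}
    - {"x":0,"y":0,"z":0,"rx":0,"ry":0,"rz":0}
    - {"x":0,"y":0,"z":0,"rx":0,"ry":0,"rz":0}
    - {"x":0,"y":0,"z":0,"rx":0,"ry":0,"rz":0}
    - {"x":0,"y":0,"z":0,"rx":0,"ry":0,"rz":0}
  claw: 0.3

```text
time: 6.3
position: [0.4666, -0.0335, 0.1627]
ee_rot: [-3.141, 0.0, 1.837]
contact_force: [0.2, -0.0, 0.9]
finger_gap: 0.349
```

Call:
apply_moves:
  rows:
    - {"x":0,"y":0,"z":-0.2,"rx":0,"ry":0,"rz":0}
    - {"x":0,"y":0,"z":-0.4,"rx":0,"ry":0,"rz":0}
    - {"x":0,"y":0,"z":-0.5,"rx":0,"ry":0,"rz":0}
    - {"x":0,"y":0,"z":-0.5,"rx":0,"ry":0,"rz":0}
    - {"x":0,"y":0,"z":-0.5,"rx":0,"ry":0,"rz":0}

```text
time: 6.8
position: [0.4664, -0.0333, 0.2371]
ee_rot: [-3.141, -0.0, 1.837]
contact_force: [0.7, 0.1, -0.1]
finger_gap: 0.354
```

```bash
python3 -c "
from h import *
go([*CX,.205],105)
p=shot('side','s6.png')
shot('wrist','w6.png')
shot('top','t6.png')
cv2.imwrite('pics/s6c.png',cv2.resize(cv2.imread('pics/s6.png')[140:240,240:380],None,fx=5,fy=5,interpolation=cv2.INTER_CUBIC))
"; sed -i s/t5.png/t6.png/g ov.py; python3 ov.py
```

```text
pos [ 0.4664 -0.0333  0.2371] yaw [-1.7996e+02 -2.0000e-02  1.0526e+02] t 6.8 F [ 0.7  0.1 -0.1] gap 0.3538922995274846
shift [-0.005  0.285  0.214] rot [-0.    -0.     0.003]
```

View pics/ov.png

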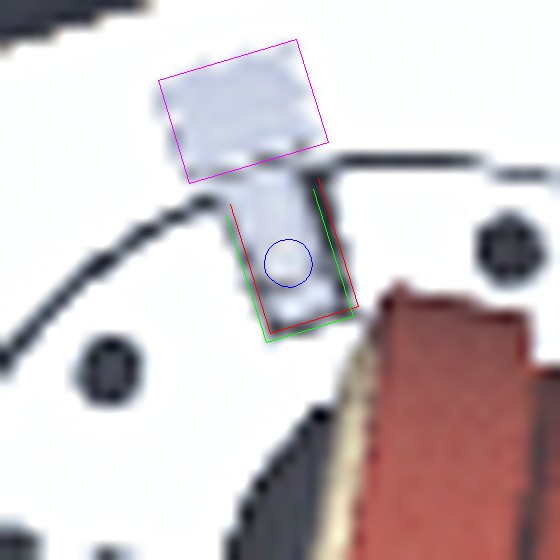

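View pics/s6c.png

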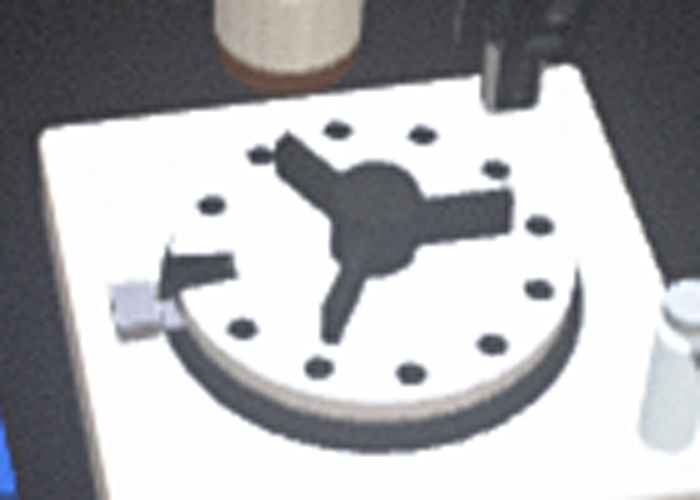

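View pics/w6.png

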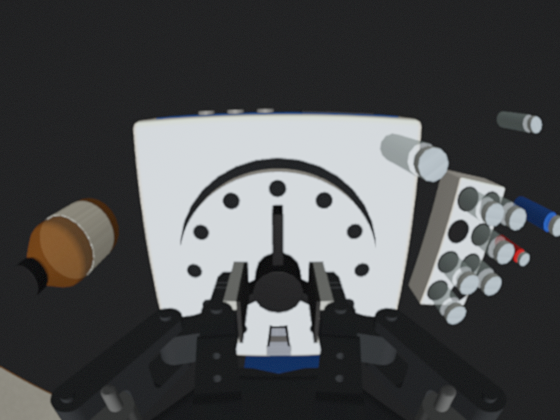

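Call:
apply_moves:
  rows:
    - {"x":0,"y":0.15,"z":0,"rx":0,"ry":0,"rz":0}
    - {"x":0,"y":0.285,"z":0.05,"rx":0,"ry":0,"rz":0}
    - {"x":0,"y":0.285,"z":0.15,"rx":0,"ry":0,"rz":0}
    - {"x":0,"y":0.285,"z":0.25,"rx":0,"ry":0,"rz":0}
    - {"x":0,"y":0.285,"z":0.27,"rx":0,"ry":0,"rz":0}
  claw: 1

```text
time: 7.45
position: [0.5054, -0.0219, 0.1932]
ee_rot: [-3.135, -0.003, 1.837]
contact_force: [-0.3, -0.2, 0.0]
finger_gap: 0.002
```

```bash
python3 -c "
from h import *
go([*CX,.180],105)"
```

```text
pos [ 0.5054 -0.0219  0.1932] yaw [-1.7963e+02 -1.7000e-01  1.0526e+02] t 7.45 F [-0.3 -0.2  0. ] gap 0.002216916155917023
shift [-0.01   0.015  0.088] rot [-0.004 -0.002  0.003]
```

Call:
apply_moves:
  rows:
    - {"x":0,"y":0,"z":0.03,"rx":0,"ry":0,"rz":0}
    - {"x":0,"y":0,"z":0.05,"rx":0,"ry":0,"rz":0}
    - {"x":0,"y":0,"z":0.07,"rx":0,"ry":0,"rz":0}
    - {"x":0,"y":0,"z":0.085,"rx":0,"ry":0,"rz":0}
    - {"x":0,"y":0,"z":0.1,"rx":0,"ry":0,"rz":0}

```text
time: 7.95
position: [0.5084, -0.0223, 0.1838]
ee_rot: [3.141, 0.001, 1.837]
contact_force: [-3.2, -0.2, 8.5]
finger_gap: 0.004
```

Call:
apply_moves:
  rows:
    - {"x":0,"y":0,"z":0.012,"rx":0,"ry":0,"rz":0}
    - {"x":0,"y":0,"z":0.024,"rx":0,"ry":0,"rz":0}
    - {"x":0,"y":0,"z":0.036,"rx":0,"ry":0,"rz":0}
    - {"x":0,"y":0,"z":0.036,"rx":0,"ry":0,"rz":0}
    - {"x":0,"y":0,"z":0.036,"rx":0,"ry":0,"rz":0}

```text
time: 8.45
position: [0.5083, -0.0223, 0.1786]
ee_rot: [3.141, 0.001, 1.837]
contact_force: [-2.9, 0.5, 6.0]
finger_gap: -0.001
```

Call:
apply_moves:
  rows:
    - {"x":0,"y":0,"z":0.012,"rx":0,"ry":0,"rz":0}
    - {"x":0,"y":0,"z":0.024,"rx":0,"ry":0,"rz":0}
    - {"x":0,"y":0,"z":0.036,"rx":0,"ry":0,"rz":0}
    - {"x":0,"y":0,"z":0.042,"rx":0,"ry":0,"rz":0}
    - {"x":0,"y":0,"z":0.042,"rx":0,"ry":0,"rz":0}

```text
time: 8.95
position: [0.5088, -0.0223, 0.1745]
ee_rot: [3.141, 0.001, 1.838]
contact_force: [-8.9, 0.6, 17.1]
finger_gap: 0.002
```

Call:
apply_moves:
  rows:
    - {"x":0,"y":0,"z":0.008,"rx":0,"ry":0,"rz":0}
    - {"x":0,"y":0,"z":0.016,"rx":0,"ry":0,"rz":0}
    - {"x":0,"y":0,"z":0.016,"rx":0,"ry":0,"rz":0}
    - {"x":0,"y":0,"z":0.016,"rx":0,"ry":0,"rz":0}

```text
time: 9.35
position: [0.5092, -0.0224, 0.1743]
ee_rot: [3.141, 0.001, 1.838]
contact_force: [-13.8, 2.7, 26.7]
finger_gap: -0.002
```

Call:
apply_moves:
  rows:
    - {"x":0,"y":0,"z":-0.05,"rx":0,"ry":0,"rz":0}
    - {"x":0,"y":0,"z":-0.2,"rx":0,"ry":0,"rz":0}
    - {"x":0,"y":0,"z":-0.5,"rx":0,"ry":0,"rz":0}
    - {"x":0,"y":0,"z":-0.7,"rx":0,"ry":0,"rz":0}
    - {"x":0,"y":0,"z":-0.7,"rx":0,"ry":0,"rz":0}

```text
time: 9.85
position: [0.5104, -0.0226, 0.2797]
ee_rot: [3.132, 0.005, 1.837]
contact_force: [0.4, -0.1, 0.9]
finger_gap: 0.0
```

```bash
python3 -c "
from h import *
go([*CX,.280],105)
p=shot('side','s7.png')
cv2.imwrite('pics/s7c.png',cv2.resize(cv2.imread('pics/s7.png')[140:240,240:380],None,fx=5,fy=5,interpolation=cv2.INTER_CUBIC))
cv2.imwrite('pics/s7d.png',cv2.resize(cv2.imread('pics/s7.png')[90:360,190:450],None,fx=2.2,fy=2.2,interpolation=cv2.INTER_CUBIC))
"
```

```text
pos [ 0.5104 -0.0226  0.2797] yaw [179.43   0.28 105.27] t 9.85 F [ 0.4 -0.1  0.9] gap 6.435115271773202e-06
shift [ 0.003 -0.017 -0.003] rot [0.006 0.003 0.003]
```

View pics/s7c.png

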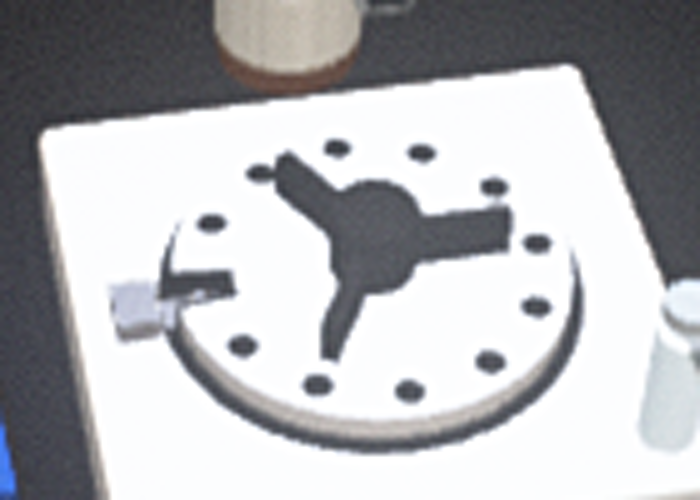

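View pics/s7d.png

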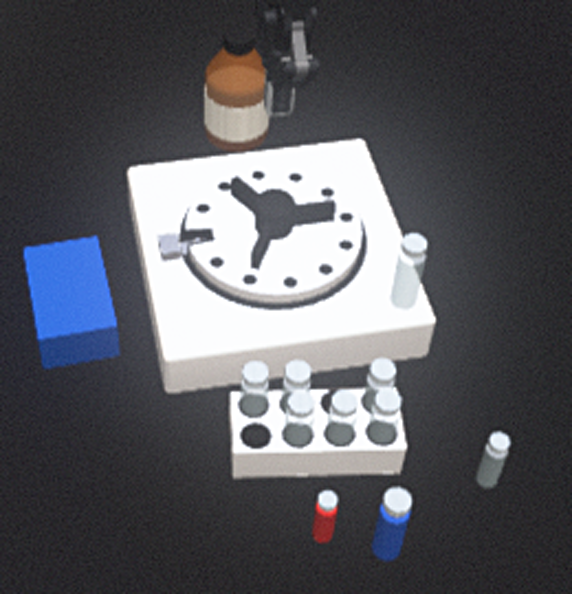

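```bash
python3 -c "
from h import *
p=pickle.load(open('pics/s7.png.pkl','rb'))
a=proj(p,[*CX,.080]);b=proj(p,[*CX,.070]);print((b[1]-a[1])*5)
A=cv2.imread('pics/s6.png',0)[150:230,262:368];B=cv2.imread('pics/s7.png',0)[145:240,257:373]
A=A[25:70];r=cv2.matchTemplate(cv2.resize(B,None,fx=5,fy=5),cv2.resize(A,None,fx=5,fy=5),5);print(np.array(cv2.minMaxLoc(r)[3])-[25,150])
print(robot.sign_off())"
```

```text
17.429107434529243
[-1 16]
the job is handed in; nothing more can be done
None
```

I turned the carousel about 77° counter-clockwise by gripping one rib, until the notch stood over the pin. I then let go and pressed the hub down with shut fingers until it stopped. The arm backed off and I handed the job in at about 10 s. The sign-off gives no verdict.

- **Alignment before pressing:** I drew the notch at 15.5° over the top image. It matched the picture to about 1°, and the pin sat inside the slot.
- **Seating:** The hub went down about 10 mm, mostly at 6–8.5 N. It then met a hard stop, where going from 17 to 27 N moved it only 0.2 mm.
- **After letting go:** The side image shows the carousel lowered by 16–18 px (enlarged image), against 17.4 px expected for 10 mm. The pin is in the notch, the fingers are clear, and the vial, rack, bottle and carton show no visible move.

**Disagreement:** The wrist camera put the hub about 8 mm off from the top and side cameras. I went by the top and side views, and the rotation and press both bore them out.

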